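# Close up the lathe isolator and switch it on

## Robot

A 7-joint arm with a two-finger parallel gripper is mounted at the origin on the work surface. World frame = base frame: x ahead of the robot, y to its left, z up, the work surface at z = 0. Lengths are in mm, angles in rad, forces in N, time in s.
With the tool pointing down it reaches from about 425 to 875 mm from the base axis. Payload 4.7 kg.
Tool frame: the origin (TCP) lies midway between the tips of the shut fingers; the grasp point (between the pads) lies 19 mm behind it; z points along the fingers, y is the direction in which the jaws open and shut (so a half turn about z gives the same grasp; the last joint's range is limited). The gripper opens to 87 mm and grips with 3 to 60 N. Pads are 19 mm wide; open, the fingers measure 117 mm over their backs; the gripper's body (75 mm by 190 mm) begins 51 mm behind the grasp point.
Start: joints at [1.139, 0.321, -0.07, 1.45, 0.023, 1.371, -0.057], TCP at [280.251, -586.503, 222.587] pointing down, gripper open.
Joint ranges: [-2.86, 2.86], [-0.3, 2.09], [-1.38, 1.24], [0.06, 2.45], [-1.56, 4.7], [0.09, 2.05], [-2.69, 2.69]. Speed limits (rad/s): [2.57, 2.57, 3.14, 3.14, 3.14, 3.14, 3.14].

## Interface

Orientations are given as a unit quaternion [x, y, z, w].
In Python, from plant import readout, optics, r gives the robot as it stands.
- The arm moves only by the shell command python3 -m pendant 'ROWS' [OPENING] [FORCE]. ROWS is JSON, a list of rows, each an object of numbers: "tx", "ty", "tz": the shift along the tool's x, y, z in mm; "ax", "ay", "az": the turn, a rotation vector about the tool's x, y, z in rad. A call has 1 to 20 rows; each row is the pose to reach, as a shift and turn from the pose commanded when the call began, along the tool's axes at that moment; what a row does not reach only later rows make up. A row lasts 1/10 s, in which the tool goes at most 50 mm and 8.59 degrees, less where a joint would pass 70% of its speed; a pose out of reach is approached as far as the arm can. A call with a gripper value outside its range is refused whole. OPENING is the opening, from 0 (shut) to 1 (fully open), set as the call begins (- or left out, the last holds). The fingers move at their own pace and stop on an object; FORCE is the grip in N (left out, the last holds). Time passes only in rows, so rows that repeat a pose let the fingers close. It gives the time, the measured TCP pose, the force and the opening at its end, in the units of the state.
- readout.sense(): the state, without advancing time (a new reading comes with each control period).
- optics.camera(name): name is "side" or "top" or "wrist"; returns a dict with "color" (420x560x3 uint8, blue, green, red), "fx", "fy", "cx", "cy" (pixels), "extrinsics" (4x4, takes a point from camera to world coordinates). Camera axes: x right, y down, z forward; pixel columns grow to the right and rows downward; lengths in mm; the calibration is good to about 2 mm. The wrist camera is an equidistant fisheye: a pixel r from the principal point sees the ray r / f radians off the axis. A picture is of the moment at which its call begins. There is no depth.
- r.close_job(): hands the job in, once; it reports no verdict.
The state is a dict: "time_s": time; "qpos": joint angles; "joint_velocities": joint speeds; "effort": joint torques, N m; "tool_pos": TCP position; "tool_rot": TCP orientation; "contact_force": force on the tool from outside, world axes, zero at the start; "ft_torque": the same for the moment, N m; "grip_width": finger opening in mm.
Only numpy, scipy, OpenCV 4.12 (cv2) and the standard library are available. Lean on these libraries where they do the work, as an engineer would, in place of code of your own. Each camera call takes 0.05 s, during which the arm holds its last target. There are 200 camera calls.

## Task

The terminal cover of the lathe's isolator has only been laid over its clips. Press it down at its corners until every clip has snapped home and the cover sits fully down all round, without leaning hard on the thin plastic; only then switch the lathe on: lift the spring-loaded lock collar on the lever, throw the lever over towards the conduit side and let the collar drop back into the notch there so that the lever is locked. Take the hand away and leave the tools and wood on the bench as they lie.

Things in the scene. Friction and masses are not known exactly. Their poses are not given: they have to be found in the camera images.
- isolator: fixed teal cast enclosure, 160 (x) x 260 (y) x 75 mm high, bolted to the bench. Origin: centre of its underside, z up. +x is the conduit side (a 46 mm steel conduit hub with a stub elbow stands out 68 mm there, at y = -70 mm); the terminal compartment with the grey cover lies at +y (centre x 0, y 58 mm), the locking lever at -y
- cover: loose grey plastic plate 110 (x) x 96 (y) x 5 mm, 90 g, with four barbed legs below; origin: centre of the plate's underside, axes as the isolator's. Starts about 6.5 mm too high, resting on four sprung clips. Each snaps past at 6 to 15 N pressed straight over it, then meets a hard stop; over 60 N it cracks. Stiff: pressing a corner may lift the opposite one 5 mm; the last press may seat two clips
- corner1 (a point): point on the cover's top face straight over a clip, in the centre of a shallow 14 mm disc: the isolator's -x -y corner, -42 mm in x and -39.5 mm in y from the cover's centre. 80.6 mm above the bench with this clip home, about 87 mm before. Press here straight down with closed fingertips until the snap and the stop (15 to 20 N)
- corner2 (a point): point on the cover's top face straight over a clip, in the centre of a shallow 14 mm disc: the isolator's -x +y corner, -42 mm in x and +39.5 mm in y from the cover's centre. 80.6 mm above the bench with this clip home, about 87 mm before. Press here straight down with closed fingertips until the snap and the stop (15 to 20 N)
- corner3 (a point): point on the cover's top face straight over a clip, in the centre of a shallow 14 mm disc: the isolator's +x -y corner, +42 mm in x and -39.5 mm in y from the cover's centre. 80.6 mm above the bench with this clip home, about 87 mm before. Press here straight down with closed fingertips until the snap and the stop (15 to 20 N)
- corner4 (a point): point on the cover's top face straight over a clip, in the centre of a shallow 14 mm disc: the isolator's +x +y corner, +42 mm in x and +39.5 mm in y from the cover's centre. 80.6 mm above the bench with this clip home, about 87 mm before. Press here straight down with closed fingertips until the snap and the stop (15 to 20 N)
- lever (a joint): angle of the switch lever about the isolator's y: 0 = OFF, leaning 0.42 rad from upright to -x; 0.84 = ON, leaning 0.42 rad to +x (conduit side). 10 mm steel stem with a 15 mm black ball end, top 67.5 mm from the pivot. Collar down: locked within 0.05 rad of either end. Collar up: swings with little friction and stays where left
- collar (a joint): travel of the lock collar along the lever, away from the pivot: 0 = down, locked; 0.011 = upper stop. Lugs under it stand in 8.5 mm deep notches: the lever is free only with the collar up 9.5 mm or more, so lift it right to its stop by feel (spring 5 N rising to 8 N, then firm; 15 N is ample). Let go at ON it drops into the notch there; let go half way it rests on the gate at 8 to 10 mm
- collar_mid (a point): centre of the lock collar, a knurled steel sleeve 30 mm across and 22 mm long on the lever, 42 mm from the pivot when down. Pinch it from above, fingers either side along the isolator's y; below it the gate plates reach 11 mm either side of the lever and 31 mm from the pivot. A straight-down gripper can hold it at every lean: it turns between the pads as the lever swings
- lever_pivot (a point): pivot of the switch lever, on the enclosure at x = 0, y = -70 mm, 79 mm above the bench (4 mm above the deck); the lever turns about the isolator's y axis through this point
- sanding_block: cork sanding block with dark abrasive underneath, 110 x 65 x 30 mm, loose bystander. Origin: under its middle. Leave it where it lies
- rasp: flat steel rasp with a turned wooden handle, 315 mm long along its x, 26 mm high, loose bystander. Origin: under its middle. Leave it where it lies
- slat_long: birch slat with one rounded end, 40 x 320 x 18 mm, length along its y, loose bystander. Origin: under its middle. Leave it where it lies
- slat_short: birch slat with one rounded end, 40 x 240 x 18 mm, length along its y, loose bystander. Origin: under its middle. Leave it where it lies
Things that resemble listed ones, but are neither listed nor needed, are in the scene too. There is more than one size of the cover; the job needs the middle-sized.

How it is judged (in metres and radians):
On the way, in this order (a step that is already met when the one before it is completed fails the run):
1. all four corners of the cover are home while the lever is still off (z of each of corner1, corner2, corner3, corner4 in the frame of isolator below 0.0822 m and value of joint lever below 0.1 rad), for 0.2 s.
2. the lock collar is lifted out of the OFF notch (value of joint collar above 0.008 m and value of joint lever below 0.2 rad), for 0.05 s.
At the end, for the whole second after the job is handed in: All four corners of the cover are home (each corner point less than 82.2 mm above the isolator's underside, that is within 1.6 mm of fully down), the lever is at ON (joint above 0.76 rad) with the lock collar down in its notch (less than 3 mm up), and all is at rest (z of each of corner1, corner2, corner3, corner4 in the frame of isolator below 0.0822 m and value of joint lever above 0.76 rad and value of joint collar below 0.003 m and velocity of joint lever below 0.1 rad/s and linear speed of cover below 0.02 m/s); the robot touches nothing.
It fails at once if the cover is pressed with more than 60 N (contact force between the fingers and cover above 60 N).
It fails at once if the sanding block is knocked out of its place (moved more than 30 mm) (distance of sanding_block from where it was at the start of the episode above 0.03 m).
It fails at once if the rasp is knocked out of its place (moved more than 30 mm) (distance of rasp from where it was at the start of the episode above 0.03 m).
It fails at once if the slat long is knocked out of its place (moved more than 30 mm) (distance of slat_long from where it was at the start of the episode above 0.03 m).
It fails at once if the slat short is knocked out of its place (moved more than 30 mm) (distance of slat_short from where it was at the start of the episode above 0.03 m).
It also fails if it takes over 72 s, if anything falls off the work surface, if the arm or the gripper's body presses on something with over 40 N, if the wrist force passes 120 N, or if a joint passes its speed limit or range.

## Working session

There is one attempt and no reset: what is moved stays moved. The work goes in short steps, Python scripts to look and compute and a shell command to move; the robot and the scene stay as the last step left them, time stands still between calls to the robot, and variables do not carry over. Pictures are saved under pics/ and viewed, about 8 in all and at most 12, crops included, and the job is handed in when it is done.

```bash
ls; mkdir -p pics; python3 - <<'E'
from plant import readout, optics, r
import cv2,numpy as np
print(readout.sense())
for n in("side","top","wrist"):
    c=optics.camera(n); cv2.imwrite(f"pics/{n}0.png",c["color"]); print(n,c["fx"],c["fy"],c["cx"],c["cy"]); print(np.round(c["extrinsics"],4).tolist())
a=[cv2.imread(f"pics/{n}0.png") for n in("top","side")]
E
```

```text
pics
{'time_s': 0.0, 'qpos': array([ 1.13910678,  0.32182091, -0.07005148,  1.45167005,  0.02259205,
        1.37081393, -0.05695362]), 'joint_velocities': array([ 1.08905741e-03,  6.81370278e-05, -3.34007957e-04,  5.45164126e-04,
       -5.07911524e-04,  1.37045412e-03, -1.05233425e-03]), 'effort': array([-4.82697978e-04, -4.91293001e+01, -4.04104041e-01, -3.12528241e+01,
       -6.39620307e-02,  4.38182498e-02,  1.82940507e-04]), 'tool_pos': array([ 279.95832568, -586.00150526,  221.46510757]), 'tool_rot': array([ 9.75267407e-01,  2.21026147e-01, -2.62323936e-04, -9.26563828e-04]), 'contact_force': array([ 0.00682014,  0.25522833, -0.33618938]), 'ft_torque': array([ 0.01229814,  0.03334967, -0.00469647]), 'grip_width': 87.3061771185755}
side 475.17330196327595 475.17330196327595 279.54372605587906 203.45411384511857
[[-0.9861, -0.0908, 0.1394, 398.8113], [-0.1664, 0.5507, -0.818, 1039.2882], [-0.0024, -0.8297, -0.5581, 743.6576], [0.0, 0.0, 0.0, 1.0]]
top 387.7196432830819 387.7196432830819 279.3469106211727 206.5134509493003
[[-0.0203, -0.9979, 0.0613, 502.5512], [-0.9998, 0.02, -0.0055, 115.9915], [0.0043, -0.0614, -0.9981, 1082.2721], [0.0, 0.0, 0.0, 1.0]]
wrist 325.19226210127806 325.19226210127806 276.28143843735495 208.16881331293652
[[0.4321, -0.8674, -0.247, 348.2709], [-0.9018, -0.4157, -0.1176, -553.005], [-0.0007, 0.2736, -0.9619, 383.6394], [0.0, 0.0, 0.0, 1.0]]
```

View pics/top0.png

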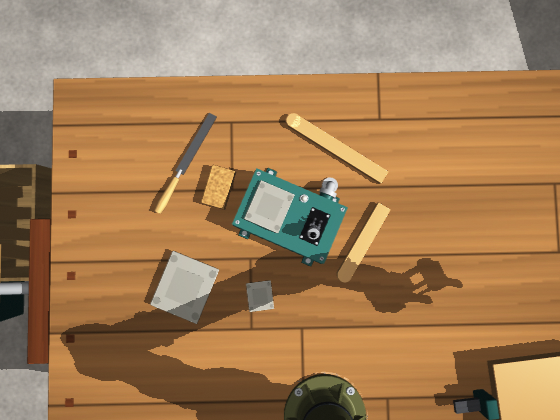

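View pics/side0.png

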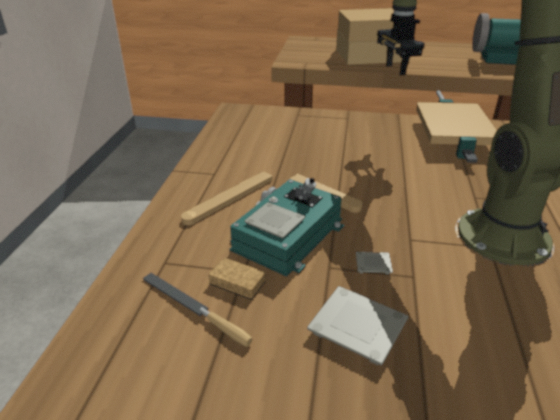

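Candidates for the cover: the plate on the teal enclosure at top (268,205), the larger loose plate at (185,287) and the small one at (260,296). The one on the enclosure is middle-sized and in place, so I choose that one. Next I'll check it in a close crop and measure.

```bash
cat > h.py <<'E'
from plant import readout, optics, r
import cv2,numpy as np
from scipy.spatial.transform import Rotation as R
def ray(c,u,v,z):
    E=c["extrinsics"]; x=np.array([(u-c["cx"])/c["fx"],(v-c["cy"])/c["fy"],1.]); d=E[:3,:3]@x; o=E[:3,3]
    return o+d*(z-o[2])/d[2]
def fray(c,u,v,z):
    a=np.array([u-c["cx"],v-c["cy"]]); rr=np.hypot(*a); th=rr/c["fx"]; s=np.sin(th)/max(rr,1e-9)
    E=c["extrinsics"]; d=E[:3,:3]@np.array([a[0]*s,a[1]*s,np.cos(th)]); o=E[:3,3]
    return o+d*(z-o[2])/d[2]
E
python3 - <<'E'
from h import *
c=optics.camera("top"); im=c["color"]
hsv=cv2.cvtColor(im,cv2.COLOR_BGR2HSV)
cr=im[160:275,220:360]; cv2.imwrite("pics/crop1.png",cv2.resize(cr,None,fx=5,fy=5,interpolation=cv2.INTER_CUBIC))
print(hsv[205,268],hsv[185,262],hsv[250,300],hsv[230,340-10])
m=cv2.inRange(hsv,(0,0,100),(180,60,255)); m[:,:230]=0;m[:160]=0;m[260:]=0;m[:,300:]=0
m=cv2.morphologyEx(m,cv2.MORPH_OPEN,np.ones((5,5)))
cs=cv2.findContours(m,0,2)[0]
for k in cs:
    if cv2.contourArea(k)<500: continue
    rc=cv2.minAreaRect(k); b=cv2.boxPoints(rc); P=np.array([ray(c,u,v,86.5) for u,v in b]); print(rc,cv2.contourArea(k)); print(P.round(1),P.mean(0)); print(np.linalg.norm(P-np.roll(P,1,0),axis=1))
t=cv2.inRange(hsv,(80,80,20),(100,255,255)); t[:150]=0;t[280:]=0;t[:,:220]=0;t[:,360:]=0
k=np.vstack([q for q in cv2.findContours(t,0,2)[0] if cv2.contourArea(q)>100]); rc=cv2.minAreaRect(k);P=np.array([ray(c,u,v,75) for u,v in cv2.boxPoints(rc)]); print(rc,P.round(1),P.mean(0),np.linalg.norm(P-np.roll(P,1,0),axis=1))
E
```

```text
[ 24  20 187] [ 24  21 168] [ 86 137 136] [ 87 139 134]
((268.9310302734375, 206.32760620117188), (37.42233657836914, 42.41197967529297), 23.198591232299805) 1496.0
[[534.9 203.4  86.5]
 [634.7 158.8  86.5]
 [594.7  70.8  86.5]
 [495.3 115.9  86.5]] [564.9021907 137.2368448  86.5      ]
[ 96.04767666 109.35327231  96.66192138 109.13789731]
((288.9741516113281, 216.5603485107422), (99.66158294677734, 73.26898956298828), 23.198591232299805) [[504.5 242.8  75. ]
 [679.1 165.1  75. ]
 [571.2 -71.9  75. ]
 [398.7   8.1  75. ]] [538.3723315   86.02248877  75.        ] [257.48919703 191.10065722 260.33318991 190.11105338]
```

View pics/crop1.png

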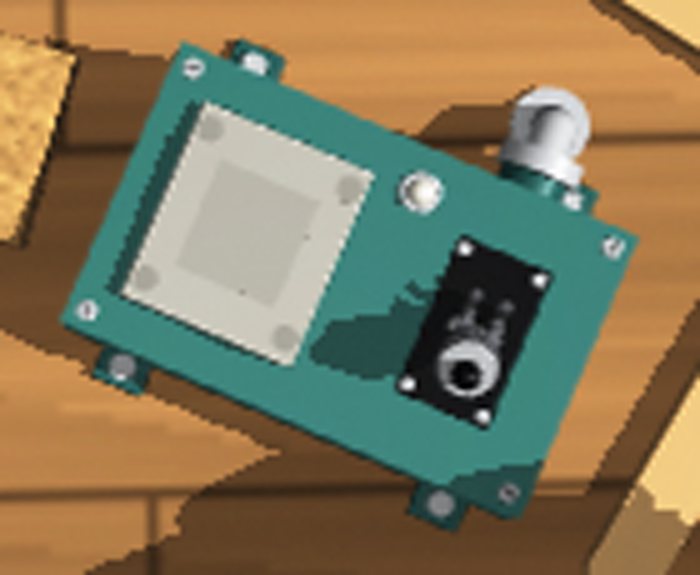

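The crop confirms it: the grey plate lies on the teal box, measuring 109 x 96 mm with four corner discs. The lever at crop (468,370) leans away from the conduit at (545,140), so it is OFF. Next I work out the targets.

```bash
cat >> h.py <<'E'
def go(p,yaw,s=None):
    """shift in tool axes (mm) and az to bring TCP to p, tool y at world angle yaw (mod pi)"""
    s=s or readout.sense(); Q=R.from_quat(s["tool_rot"]); d=Q.inv().apply(np.array(p)-s["tool_pos"])
    y=Q.apply([0,1,0]); dz=(yaw-np.arctan2(y[1],y[0])+np.pi/2)%np.pi-np.pi/2
    G=R.from_matrix(np.column_stack([[np.sin(yaw)*1,-np.cos(yaw),0],[np.cos(yaw),np.sin(yaw),0],[0,0,-1]]))
    alt=G*R.from_euler('z',np.pi); rv=min([(Q.inv()*g).as_rotvec() for g in(G,alt)],key=np.linalg.norm)
    print("t",d.round(1),"rv",rv.round(3),"F",s["contact_force"].round(1),"pos",s["tool_pos"].round(1),"t",round(s["time_s"],2))
E
python3 - <<'E'
from h import *
c=optics.camera("top")
for u,v in((285,338),(145,277),(350,190),(210,127)): print(ray(c,220+u/5-.4,160+v/5-.4,86.5).round(1))
go([565,137,210],-0.422)
E
```

```text
[510.7 118.6  86.5]
[543.5 189.9  86.5]
[586.2  83.6  86.5]
[620.3 155.2  86.5]Traceback (most recent call last):
  File "<stdin>", line 4, in <module>
  File "h.py", line 15, in go
    G=R.from_matrix(np.column_stack([[np.sin(yaw)*1,-np.cos(yaw),0],[np.cos(yaw),np.sin(yaw),0],[0,0,-1]]))
  File "scipy/spatial/transform/_rotation.pyx", line 1143, in scipy.spatial.transform._rotation.Rotation.from_matrix
ValueError: Non-positive determinant (left-handed or null coordinate frame) in rotation matrix 0: [[-0.40958581  0.91227159  0.        ]
 [-0.91227159 -0.40958581  0.        ]
 [ 0.          0.         -1.        ]].
```

Disc positions agree with the box estimate to 1 mm. Next I fix the sign and go on.

```bash
sed -i 's/\[\[np.sin(yaw)\*1,-np.cos(yaw),0\]/[[-np.sin(yaw),np.cos(yaw),0]/' h.py; python3 - <<'E'
from h import *
go([565,137,210],-0.422)
E
```

```text
t [ 568.9 -529.7   12.5] rv [-0.001 -0.    -0.703] F [-1.2 -1.1  0.6] pos [ 280.1 -586.3  222.1] t 0.25
```

```bash
F='{"tx":569,"ty":-530,"tz":12,"az":-0.7}'; python3 -m pendant '[{"tx":569,"ty":-530,"tz":12,"az":-0.7},{"tx":569,"ty":-530,"tz":12,"az":-0.7},{"tx":569,"ty":-530,"tz":12,"az":-0.7},{"tx":569,"ty":-530,"tz":12,"az":-0.7},{"tx":569,"ty":-530,"tz":12,"az":-0.7},{"tx":569,"ty":-530,"tz":12,"az":-0.7},{"tx":569,"ty":-530,"tz":12,"az":-0.7},{"tx":569,"ty":-530,"tz":12,"az":-0.7},{"tx":569,"ty":-530,"tz":12,"az":-0.7},{"tx":569,"ty":-530,"tz":12,"az":-0.7},{"tx":569,"ty":-530,"tz":12,"az":-0.7},{"tx":569,"ty":-530,"tz":12,"az":-0.7},{"tx":569,"ty":-530,"tz":12,"az":-0.7},{"tx":569,"ty":-530,"tz":12,"az":-0.7},{"tx":569,"ty":-530,"tz":12,"az":-0.7},{"tx":569,"ty":-530,"tz":12,"az":-0.7},{"tx":569,"ty":-530,"tz":12,"az":-0.7},{"tx":569,"ty":-530,"tz":12,"az":-0.7},{"tx":569,"ty":-530,"tz":12,"az":-0.7},{"tx":569,"ty":-530,"tz":12,"az":-0.7}]' 0 10
python3 - <<'E'
from h import *
c=optics.camera("wrist"); np.save("w1.npy",c,allow_pickle=True); cv2.imwrite("pics/w1.png",c["color"])
for p in ([510.5,118.5,130],[543.3,190,130],[586.5,83.8,130],[620,155.5,130]): go(p,-0.422)
E
```

```text
t [ 511.8 -536.6   92.5] rv [-0.001 -0.    -0.703] F [-0.   0.1 -0.3] pos [ 280.1 -586.4  222.2] t 0.3
t [ 572.2 -587.    92.5] rv [-0.001 -0.    -0.703] F [-0.   0.1 -0.3] pos [ 280.1 -586.4  222.2] t 0.3
t [ 565.4 -472.5   92.4] rv [-0.001 -0.    -0.703] F [-0.   0.1 -0.3] pos [ 280.1 -586.4  222.2] t 0.3
t [ 626.5 -522.8   92.5] rv [-0.001 -0.    -0.703] F [-0.   0.1 -0.3] pos [ 280.1 -586.4  222.2] t 0.3validation failed for argument at $[0]...
```

View pics/w1.png

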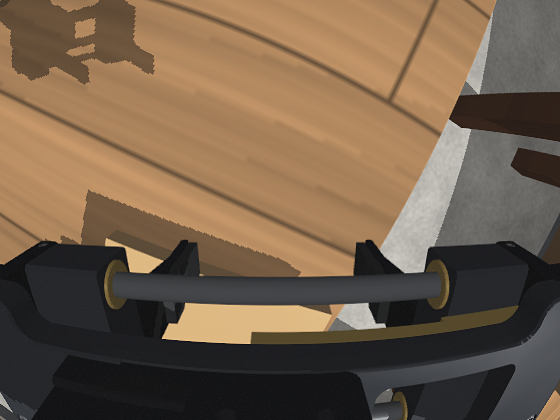

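The move was refused, so the view is still of the start pose. Probably every row needs all six keys.

```bash
python3 -m pendant '[{"tx":569,"ty":-530,"tz":12,"ax":0,"ay":0,"az":-0.7},{"tx":569,"ty":-530,"tz":12,"ax":0,"ay":0,"az":-0.7},{"tx":569,"ty":-530,"tz":12,"ax":0,"ay":0,"az":-0.7},{"tx":569,"ty":-530,"tz":12,"ax":0,"ay":0,"az":-0.7},{"tx":569,"ty":-530,"tz":12,"ax":0,"ay":0,"az":-0.7},{"tx":569,"ty":-530,"tz":12,"ax":0,"ay":0,"az":-0.7},{"tx":569,"ty":-530,"tz":12,"ax":0,"ay":0,"az":-0.7},{"tx":569,"ty":-530,"tz":12,"ax":0,"ay":0,"az":-0.7},{"tx":569,"ty":-530,"tz":12,"ax":0,"ay":0,"az":-0.7},{"tx":569,"ty":-530,"tz":12,"ax":0,"ay":0,"az":-0.7},{"tx":569,"ty":-530,"tz":12,"ax":0,"ay":0,"az":-0.7},{"tx":569,"ty":-530,"tz":12,"ax":0,"ay":0,"az":-0.7},{"tx":569,"ty":-530,"tz":12,"ax":0,"ay":0,"az":-0.7},{"tx":569,"ty":-530,"tz":12,"ax":0,"ay":0,"az":-0.7},{"tx":569,"ty":-530,"tz":12,"ax":0,"ay":0,"az":-0.7},{"tx":569,"ty":-530,"tz":12,"ax":0,"ay":0,"az":-0.7},{"tx":569,"ty":-530,"tz":12,"ax":0,"ay":0,"az":-0.7},{"tx":569,"ty":-530,"tz":12,"ax":0,"ay":0,"az":-0.7}]' 0 10
python3 - <<'E'
from h import *
go([565,137,210],-0.422)
E
```

```text
time_s: 2.1
tool_pos: [564.9, 137.1, 210.2]
tool_rot: [0.84, 0.543, -0.0, -0.0]
contact_force: [0.8, -0.3, -0.2]
grip_width: 0.7
t [-0.1  0.2  0.2] rv [-0.001  0.001 -0.002] F [ 0.8 -0.3 -0.2] pos [564.9 137.1 210.2] t 2.1
```

```bash
python3 - <<'E'
from h import *
c=optics.camera("wrist"); np.save("w1.npy",c,allow_pickle=True)
im=c["color"].copy()
# predicted points for check
E=np.linalg.inv(c["extrinsics"])
for p in ([510.5,118.5,87],[543.3,190,87],[586.5,83.8,87],[620,155.5,87],[512.5,20.4,79]):
    q=E@np.r_[p,1]; n=np.hypot(q[0],q[1]); th=np.arctan2(n,q[2]); u=c["cx"]+c["fx"]*th*q[0]/n; v=c["cy"]+c["fx"]*th*q[1]/n
    print(round(u),round(v)); cv2.circle(im,(int(u),int(v)),3,(0,0,255),-1)
cv2.imwrite("pics/w2.png",im)
for p in ([510.5,118.5,100],[543.3,190,100],[586.5,83.8,100],[620,155.5,100]): go(p,-0.422)
E
```

```text
232 243
229 160
320 243
324 160
276 315
t [-38.1 -42.5 110.3] rv [-0.     0.001 -0.004] F [-0.5 -0.7 -0.5] pos [565.  135.8 210.2] t 2.15
t [ 40.6 -42.1 110.2] rv [-0.     0.001 -0.004] F [-0.5 -0.7 -0.5] pos [565.  135.8 210.2] t 2.15
t [-38.3  41.1 110.3] rv [-0.     0.001 -0.004] F [-0.5 -0.7 -0.5] pos [565.  135.8 210.2] t 2.15
t [ 40.9  42.  110.1] rv [-0.     0.001 -0.004] F [-0.5 -0.7 -0.5] pos [565.  135.8 210.2] t 2.15
```

View pics/w2.png

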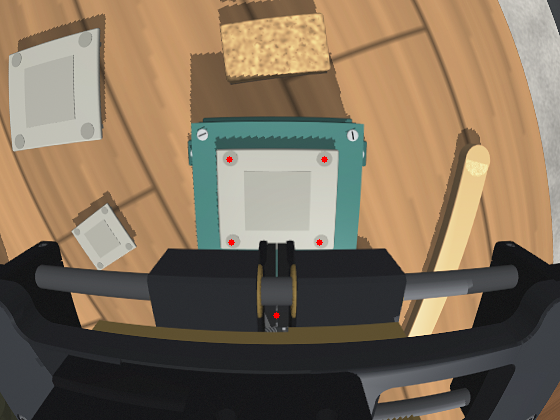

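The predicted dots fall on the four discs, so the pose is good to about 1 mm. Now corner 1: approach, then press gently.

```bash
python3 -m pendant '[{"tx":-39.5,"ty":-42,"tz":60,"ax":0,"ay":0,"az":0},{"tx":-39.5,"ty":-42,"tz":80,"ax":0,"ay":0,"az":0},{"tx":-39.5,"ty":-42,"tz":105,"ax":0,"ay":0,"az":0},{"tx":-39.5,"ty":-42,"tz":115,"ax":0,"ay":0,"az":0},{"tx":-39.5,"ty":-42,"tz":115,"ax":0,"ay":0,"az":0},{"tx":-39.5,"ty":-42,"tz":115,"ax":0,"ay":0,"az":0}]'
python3 -c "
from h import *
go([510.5,118.5,81],-0.422)"
python3 -m pendant '[{"tx":0,"ty":0,"tz":3,"ax":0,"ay":0,"az":0},{"tx":0,"ty":0,"tz":6,"ax":0,"ay":0,"az":0},{"tx":0,"ty":0,"tz":8,"ax":0,"ay":0,"az":0},{"tx":0,"ty":0,"tz":9.5,"ax":0,"ay":0,"az":0},{"tx":0,"ty":0,"tz":10,"ax":0,"ay":0,"az":0}]'
```

```text
time_s: 2.75
tool_pos: [512.1, 118.1, 97.0]
tool_rot: [0.841, 0.542, 0.001, 0.0]
contact_force: [-0.4, 0.4, -0.1]
grip_width: 0.6
t [-0.3 -1.7 16. ] rv [ 0.002 -0.001 -0.004] F [-0.4  0.4 -0.1] pos [512.1 118.1  97. ] t 2.75
time_s: 3.25
tool_pos: [510.6, 118.5, 85.7]
tool_rot: [0.84, 0.542, -0.0, 0.0]
contact_force: [-1.7, 0.7, 2.1]
grip_width: 0.4
```

```bash
for i in 1 2 3; do echo; done; python3 -m pendant '[{"tx":0,"ty":0,"tz":0.7,"ax":0,"ay":0,"az":0},{"tx":0,"ty":0,"tz":1.5,"ax":0,"ay":0,"az":0},{"tx":0,"ty":0,"tz":1.5,"ax":0,"ay":0,"az":0}]'; python3 -m pendant '[{"tx":0,"ty":0,"tz":0.7,"ax":0,"ay":0,"az":0},{"tx":0,"ty":0,"tz":1.5,"ax":0,"ay":0,"az":0},{"tx":0,"ty":0,"tz":1.5,"ax":0,"ay":0,"az":0}]'
```

```text
time_s: 3.55
tool_pos: [510.7, 118.5, 84.7]
tool_rot: [0.84, 0.542, 0.0, 0.0]
contact_force: [-2.1, -0.6, 5.1]
grip_width: 0.8
time_s: 3.85
tool_pos: [510.7, 118.6, 84.2]
tool_rot: [0.84, 0.542, -0.0, 0.0]
contact_force: [-5.2, -1.2, 12.5]
grip_width: 0.3
```

```bash
python3 -m pendant '[{"tx":0,"ty":0,"tz":0.5,"ax":0,"ay":0,"az":0},{"tx":0,"ty":0,"tz":1,"ax":0,"ay":0,"az":0},{"tx":0,"ty":0,"tz":1,"ax":0,"ay":0,"az":0}]'; python3 -m pendant '[{"tx":0,"ty":0,"tz":0.5,"ax":0,"ay":0,"az":0},{"tx":0,"ty":0,"tz":1,"ax":0,"ay":0,"az":0},{"tx":0,"ty":0,"tz":1,"ax":0,"ay":0,"az":0}]'
```

```text
time_s: 4.15
tool_pos: [511.0, 118.5, 81.7]
tool_rot: [0.84, 0.542, 0.0, 0.0]
contact_force: [1.0, 0.4, 3.1]
grip_width: 0.7
time_s: 4.45
tool_pos: [511.1, 118.5, 81.4]
tool_rot: [0.84, 0.542, 0.0, 0.0]
contact_force: [-1.7, -0.3, 7.9]
grip_width: 0.2
```

Snapped. Firm up to the stop, then lift.

```bash
python3 -m pendant '[{"tx":0,"ty":0,"tz":0.8,"ax":0,"ay":0,"az":0},{"tx":0,"ty":0,"tz":1.6,"ax":0,"ay":0,"az":0},{"tx":0,"ty":0,"tz":1.6,"ax":0,"ay":0,"az":0}]'; python3 -m pendant '[{"tx":0,"ty":0,"tz":-12,"ax":0,"ay":0,"az":0},{"tx":0,"ty":0,"tz":-20,"ax":0,"ay":0,"az":0},{"tx":0,"ty":0,"tz":-20,"ax":0,"ay":0,"az":0}]'; python3 -c "
from h import *
go([620,155.5,100],-0.422);go([543.3,190,100],-0.422);go([586.5,83.8,100],-0.422)"
```

```text
time_s: 4.75
tool_pos: [511.2, 118.5, 81.1]
tool_rot: [0.84, 0.542, 0.0, 0.001]
contact_force: [-4.4, -1.7, 18.4]
grip_width: 0.6
time_s: 5.05
tool_pos: [511.2, 118.5, 99.9]
tool_rot: [0.84, 0.542, 0.001, 0.0]
contact_force: [0.9, -0.5, 0.8]
grip_width: 0.4
t [78.5 83.8  0.1] rv [ 0.002 -0.001 -0.003] F [ 0.9 -0.5  0.8] pos [511.2 118.5  99.9] t 5.05
t [78.3 -0.3 -0.1] rv [ 0.002 -0.001 -0.003] F [ 0.9 -0.5  0.8] pos [511.2 118.5  99.9] t 5.05
t [-0.6 82.9 -0. ] rv [ 0.002 -0.001 -0.003] F [ 0.9 -0.5  0.8] pos [511.2 118.5  99.9] t 5.05
```

```bash
python3 -m pendant '[{"tx":79,"ty":84,"tz":0,"ax":0,"ay":0,"az":0},{"tx":79,"ty":84,"tz":0,"ax":0,"ay":0,"az":0},{"tx":79,"ty":84,"tz":0,"ax":0,"ay":0,"az":0},{"tx":79,"ty":84,"tz":0,"ax":0,"ay":0,"az":0},{"tx":79,"ty":84,"tz":4,"ax":0,"ay":0,"az":0},{"tx":79,"ty":84,"tz":7,"ax":0,"ay":0,"az":0},{"tx":79,"ty":84,"tz":9,"ax":0,"ay":0,"az":0},{"tx":79,"ty":84,"tz":11,"ax":0,"ay":0,"az":0},{"tx":79,"ty":84,"tz":12,"ax":0,"ay":0,"az":0}]'; for k in 1; do python3 -m pendant '[{"tx":0,"ty":0,"tz":1,"ax":0,"ay":0,"az":0},{"tx":0,"ty":0,"tz":2,"ax":0,"ay":0,"az":0},{"tx":0,"ty":0,"tz":2,"ax":0,"ay":0,"az":0}]'; python3 -m pendant '[{"tx":0,"ty":0,"tz":0.7,"ax":0,"ay":0,"az":0},{"tx":0,"ty":0,"tz":1.3,"ax":0,"ay":0,"az":0},{"tx":0,"ty":0,"tz":1.3,"ax":0,"ay":0,"az":0}]'; done
```

```text
time_s: 5.95
tool_pos: [619.2, 155.2, 87.6]
tool_rot: [0.84, 0.542, -0.0, 0.0]
contact_force: [-3.0, -0.4, 5.9]
grip_width: 0.7
time_s: 6.25
tool_pos: [619.9, 154.4, 85.8]
tool_rot: [0.841, 0.542, -0.0, 0.001]
contact_force: [-1.1, -2.1, 3.5]
grip_width: 0.2
time_s: 6.55
tool_pos: [620.1, 154.5, 84.8]
tool_rot: [0.841, 0.542, -0.0, 0.001]
contact_force: [-4.4, -4.1, 8.6]
grip_width: 0.3
```

```bash
python3 -m pendant '[{"tx":0,"ty":0,"tz":0.5,"ax":0,"ay":0,"az":0},{"tx":0,"ty":0,"tz":1,"ax":0,"ay":0,"az":0},{"tx":0,"ty":0,"tz":1,"ax":0,"ay":0,"az":0}]'; python3 -m pendant '[{"tx":0,"ty":0,"tz":0.5,"ax":0,"ay":0,"az":0},{"tx":0,"ty":0,"tz":1,"ax":0,"ay":0,"az":0},{"tx":0,"ty":0,"tz":1,"ax":0,"ay":0,"az":0}]';  python3 -m pendant '[{"tx":0,"ty":0,"tz":0.5,"ax":0,"ay":0,"az":0},{"tx":0,"ty":0,"tz":1,"ax":0,"ay":0,"az":0},{"tx":0,"ty":0,"tz":1,"ax":0,"ay":0,"az":0}]'
```

```text
time_s: 6.85
tool_pos: [620.2, 154.6, 83.6]
tool_rot: [0.841, 0.542, -0.0, 0.001]
contact_force: [-2.3, -3.7, 6.8]
grip_width: 0.8
time_s: 7.15
tool_pos: [619.4, 156.2, 81.2]
tool_rot: [0.84, 0.542, 0.0, -0.0]
contact_force: [-0.3, 0.3, 0.5]
grip_width: 0.4
time_s: 7.45
tool_pos: [619.4, 156.2, 81.1]
tool_rot: [0.84, 0.542, -0.0, -0.0]
contact_force: [-2.3, 0.0, 4.2]
grip_width: 0.6
```

```bash
python3 -m pendant '[{"tx":0,"ty":0,"tz":1,"ax":0,"ay":0,"az":0},{"tx":0,"ty":0,"tz":2,"ax":0,"ay":0,"az":0},{"tx":0,"ty":0,"tz":2,"ax":0,"ay":0,"az":0}]'; python3 -m pendant '[{"tx":0,"ty":0,"tz":-12,"ax":0,"ay":0,"az":0},{"tx":0,"ty":0,"tz":-20,"ax":0,"ay":0,"az":0},{"tx":0,"ty":-84,"tz":-20,"ax":0,"ay":0,"az":0},{"tx":0,"ty":-84,"tz":-20,"ax":0,"ay":0,"az":0},{"tx":0,"ty":-84,"tz":-20,"ax":0,"ay":0,"az":0},{"tx":0,"ty":-84,"tz":-15,"ax":0,"ay":0,"az":0},{"tx":0,"ty":-84,"tz":-12,"ax":0,"ay":0,"az":0},{"tx":0,"ty":-84,"tz":-9,"ax":0,"ay":0,"az":0},{"tx":0,"ty":-84,"tz":-7.5,"ax":0,"ay":0,"az":0},{"tx":0,"ty":-84,"tz":-7,"ax":0,"ay":0,"az":0}]'; python3 -m pendant '[{"tx":0,"ty":0,"tz":0.7,"ax":0,"ay":0,"az":0},{"tx":0,"ty":0,"tz":1.5,"ax":0,"ay":0,"az":0},{"tx":0,"ty":0,"tz":1.5,"ax":0,"ay":0,"az":0}]'; python3 -m pendant '[{"tx":0,"ty":0,"tz":0.7,"ax":0,"ay":0,"az":0},{"tx":0,"ty":0,"tz":1.5,"ax":0,"ay":0,"az":0},{"tx":0,"ty":0,"tz":1.5,"ax":0,"ay":0,"az":0}]';
```

```text
time_s: 7.75
tool_pos: [619.6, 156.2, 80.9]
tool_rot: [0.84, 0.542, -0.0, 0.0]
contact_force: [-5.4, -1.9, 13.4]
grip_width: 0.2
time_s: 8.75
tool_pos: [543.4, 190.0, 85.1]
tool_rot: [0.841, 0.542, -0.0, -0.0]
contact_force: [0.0, 0.8, -0.1]
grip_width: 1.1
time_s: 9.05
tool_pos: [543.2, 190.3, 84.1]
tool_rot: [0.84, 0.542, -0.0, 0.0]
contact_force: [-0.0, -1.3, -1.0]
grip_width: 0.7
time_s: 9.35
tool_pos: [543.1, 190.3, 82.5]
tool_rot: [0.84, 0.542, -0.0, 0.0]
contact_force: [0.2, -0.2, -0.3]
grip_width: 0.3
```

```bash
python3 -m pendant '[{"tx":0,"ty":0,"tz":0.5,"ax":0,"ay":0,"az":0},{"tx":0,"ty":0,"tz":1,"ax":0,"ay":0,"az":0},{"tx":0,"ty":0,"tz":1,"ax":0,"ay":0,"az":0}]'; python3 -m pendant '[{"tx":0,"ty":0,"tz":0.5,"ax":0,"ay":0,"az":0},{"tx":0,"ty":0,"tz":1,"ax":0,"ay":0,"az":0},{"tx":0,"ty":0,"tz":1,"ax":0,"ay":0,"az":0}]';  python3 -m pendant '[{"tx":0,"ty":0,"tz":0.5,"ax":0,"ay":0,"az":0},{"tx":0,"ty":0,"tz":1,"ax":0,"ay":0,"az":0},{"tx":0,"ty":0,"tz":1,"ax":0,"ay":0,"az":0}]'
```

```text
time_s: 9.65
tool_pos: [543.1, 190.3, 81.5]
tool_rot: [0.84, 0.542, -0.0, 0.0]
contact_force: [0.7, -0.2, -1.0]
grip_width: 0.6
time_s: 9.95
tool_pos: [543.2, 190.4, 81.0]
tool_rot: [0.84, 0.542, -0.0, 0.0]
contact_force: [-1.0, 0.2, 4.3]
grip_width: 0.9
time_s: 10.25
tool_pos: [543.2, 190.4, 80.9]
tool_rot: [0.84, 0.542, -0.0, 0.0]
contact_force: [-4.4, -1.7, 9.9]
grip_width: 0.7
```

Corner 2 is already at the stop; it snapped along with corner 4. I'll confirm it at full force, then press corner 3.

```bash
python3 -m pendant '[{"tx":0,"ty":0,"tz":0.6,"ax":0,"ay":0,"az":0},{"tx":0,"ty":0,"tz":1.3,"ax":0,"ay":0,"az":0},{"tx":0,"ty":0,"tz":1.3,"ax":0,"ay":0,"az":0}]'; python3 -m pendant '[{"tx":0,"ty":0,"tz":-12,"ax":0,"ay":0,"az":0},{"tx":0,"ty":0,"tz":-20,"ax":0,"ay":0,"az":0},{"tx":-79,"ty":84,"tz":-20,"ax":0,"ay":0,"az":0},{"tx":-79,"ty":84,"tz":-20,"ax":0,"ay":0,"az":0},{"tx":-79,"ty":84,"tz":-20,"ax":0,"ay":0,"az":0},{"tx":-79,"ty":84,"tz":-18,"ax":0,"ay":0,"az":0},{"tx":-79,"ty":84,"tz":-14,"ax":0,"ay":0,"az":0},{"tx":-79,"ty":84,"tz":-11,"ax":0,"ay":0,"az":0},{"tx":-79,"ty":84,"tz":-9,"ax":0,"ay":0,"az":0},{"tx":-79,"ty":84,"tz":-7,"ax":0,"ay":0,"az":0}]'; python3 -m pendant '[{"tx":0,"ty":0,"tz":0.7,"ax":0,"ay":0,"az":0},{"tx":0,"ty":0,"tz":1.5,"ax":0,"ay":0,"az":0},{"tx":0,"ty":0,"tz":1.5,"ax":0,"ay":0,"az":0}]'; python3 -m pendant '[{"tx":0,"ty":0,"tz":0.7,"ax":0,"ay":0,"az":0},{"tx":0,"ty":0,"tz":1.5,"ax":0,"ay":0,"az":0},{"tx":0,"ty":0,"tz":1.5,"ax":0,"ay":0,"az":0}]';python3 -m pendant '[{"tx":0,"ty":0,"tz":0.5,"ax":0,"ay":0,"az":0},{"tx":0,"ty":0,"tz":1,"ax":0,"ay":0,"az":0},{"tx":0,"ty":0,"tz":1,"ax":0,"ay":0,"az":0}]'
```

```text
time_s: 10.55
tool_pos: [543.3, 190.5, 80.8]
tool_rot: [0.84, 0.542, -0.0, 0.001]
contact_force: [-6.2, -2.4, 16.6]
grip_width: 0.3
time_s: 11.55
tool_pos: [586.6, 85.1, 85.1]
tool_rot: [0.84, 0.543, -0.0, -0.0]
contact_force: [-0.0, 0.1, 0.2]
grip_width: 0.3
time_s: 11.85
tool_pos: [587.1, 83.8, 83.8]
tool_rot: [0.84, 0.542, -0.0, 0.0]
contact_force: [-0.9, -0.8, -0.7]
grip_width: 0.9
time_s: 12.15
tool_pos: [587.1, 83.6, 82.2]
tool_rot: [0.84, 0.542, -0.0, 0.0]
contact_force: [-1.4, -0.4, 1.0]
grip_width: 0.6
time_s: 12.45
tool_pos: [587.0, 83.7, 81.2]
tool_rot: [0.84, 0.542, -0.0, 0.0]
contact_force: [-0.1, -0.1, 0.9]
grip_width: 0.3
```

```bash
python3 -m pendant '[{"tx":0,"ty":0,"tz":0.8,"ax":0,"ay":0,"az":0},{"tx":0,"ty":0,"tz":1.8,"ax":0,"ay":0,"az":0},{"tx":0,"ty":0,"tz":2.8,"ax":0,"ay":0,"az":0},{"tx":0,"ty":0,"tz":2.8,"ax":0,"ay":0,"az":0}]'; python3 -m pendant '[{"tx":0,"ty":0,"tz":-12,"ax":0,"ay":0,"az":0},{"tx":0,"ty":0,"tz":-20,"ax":0,"ay":0,"az":0},{"tx":0,"ty":-84,"tz":-20,"ax":0,"ay":0,"az":0},{"tx":0,"ty":-84,"tz":-20,"ax":0,"ay":0,"az":0},{"tx":0,"ty":-84,"tz":-20,"ax":0,"ay":0,"az":0},{"tx":0,"ty":-84,"tz":-12,"ax":0,"ay":0,"az":0},{"tx":0,"ty":-84,"tz":-8,"ax":0,"ay":0,"az":0},{"tx":0,"ty":-84,"tz":-5,"ax":0,"ay":0,"az":0},{"tx":0,"ty":-84,"tz":-4,"ax":0,"ay":0,"az":0},{"tx":0,"ty":-84,"tz":-4,"ax":0,"ay":0,"az":0}]'; python3 -m pendant '[{"tx":0,"ty":0,"tz":0.7,"ax":0,"ay":0,"az":0},{"tx":0,"ty":0,"tz":1.5,"ax":0,"ay":0,"az":0},{"tx":0,"ty":0,"tz":2.5,"ax":0,"ay":0,"az":0},{"tx":0,"ty":0,"tz":3.5,"ax":0,"ay":0,"az":0},{"tx":0,"ty":0,"tz":3.5,"ax":0,"ay":0,"az":0}]'
```

```text
time_s: 12.85
tool_pos: [587.3, 83.7, 80.8]
tool_rot: [0.84, 0.542, -0.0, 0.001]
contact_force: [-5.5, -2.2, 15.0]
grip_width: 0.7
time_s: 13.85
tool_pos: [510.7, 118.2, 82.1]
tool_rot: [0.841, 0.542, -0.0, -0.0]
contact_force: [-0.1, 0.9, 0.5]
grip_width: 0.5
time_s: 14.35
tool_pos: [510.8, 118.4, 80.9]
tool_rot: [0.84, 0.542, -0.0, 0.001]
contact_force: [-4.8, -2.1, 12.3]
grip_width: 0.2
```

All four corners stop at about 80.9 mm under 12–17 N, so the cover is home. Next I lift, turn a quarter and move above the collar.

```bash
python3 -m pendant '[{"tx":0,"ty":0,"tz":-40,"ax":0,"ay":0,"az":0},{"tx":0,"ty":0,"tz":-90,"ax":0,"ay":0,"az":0},{"tx":0,"ty":0,"tz":-120,"ax":0,"ay":0,"az":0},{"tx":0,"ty":0,"tz":-120,"ax":0,"ay":0,"az":0}]' 
python3 -c "
from h import *
go([497,27.1,190],1.149)
print(readout.sense()['qpos'].round(2))"
```

```text
time_s: 14.75
tool_pos: [513.6, 119.4, 204.0]
tool_rot: [0.84, 0.542, 0.004, 0.002]
contact_force: [1.5, -0.5, 0.1]
grip_width: 0.6
t [-91.   22.9  13.8] rv [ 0.003 -0.01   1.568] F [ 1.5 -0.5  0.1] pos [513.6 119.4 204. ] t 14.75
[ 0.48  0.12 -0.81  1.76  0.09  1.29 -0.78]
```

```bash
python3 -m pendant '[{"tx":-45,"ty":11,"tz":0,"ax":0,"ay":0,"az":0.14},{"tx":-91,"ty":22,"tz":0,"ax":0,"ay":0,"az":0.28},{"tx":-91,"ty":22,"tz":0,"ax":0,"ay":0,"az":0.42},{"tx":-91,"ty":22,"tz":0,"ax":0,"ay":0,"az":0.56},{"tx":-91,"ty":22,"tz":0,"ax":0,"ay":0,"az":0.7},{"tx":-91,"ty":22,"tz":0,"ax":0,"ay":0,"az":0.84},{"tx":-91,"ty":22,"tz":0,"ax":0,"ay":0,"az":0.98},{"tx":-91,"ty":22,"tz":0,"ax":0,"ay":0,"az":1.12},{"tx":-91,"ty":22,"tz":0,"ax":0,"ay":0,"az":1.26},{"tx":-91,"ty":22,"tz":0,"ax":0,"ay":0,"az":1.4},{"tx":-91,"ty":22,"tz":0,"ax":0,"ay":0,"az":1.54},{"tx":-91,"ty":22,"tz":0,"ax":0,"ay":0,"az":1.57},{"tx":-91,"ty":22,"tz":0,"ax":0,"ay":0,"az":1.57},{"tx":-91,"ty":22,"tz":0,"ax":0,"ay":0,"az":1.57}]' 1 40
python3 - <<'E'
from h import *
go([497,27.1,98.4],1.149)
print(readout.sense()['qpos'].round(2))
c=optics.camera("wrist"); im=c["color"].copy(); s=readout.sense()
E=np.linalg.inv(c["extrinsics"])
for p in ([512.6,20.1,79],[497.0,27.1,117.4],[487.5,31.4,140.6]):
    q=E@np.r_[p,1]; n=np.hypot(q[0],q[1]); th=np.arctan2(n,q[2]); u=c["cx"]+c["fx"]*th*q[0]/n; v=c["cy"]+c["fx"]*th*q[1]/n
    print(round(u),round(v)); cv2.circle(im,(int(u),int(v)),2,(0,0,255),-1)
t=optics.camera("top")["color"][150:285,210:370]
cv2.imwrite("pics/w3.png",im); cv2.imwrite("pics/t3.png",cv2.resize(t,None,fx=4,fy=4))
E
```

```text
time_s: 16.15
tool_pos: [492.9, 26.4, 198.7]
tool_rot: [0.978, -0.209, -0.0, 0.0]
contact_force: [0.4, -0.4, 0.4]
grip_width: 86.8
t [  3.5  -2.4 100.3] rv [ 0.  0. -0.] F [ 0.4 -0.4  0.4] pos [492.9  26.4 198.7] t 16.15
[ 0.58  0.03 -0.69  1.84  0.02  1.28 -2.11]
275 180
274 211
274 234
```

View pics/w3.png

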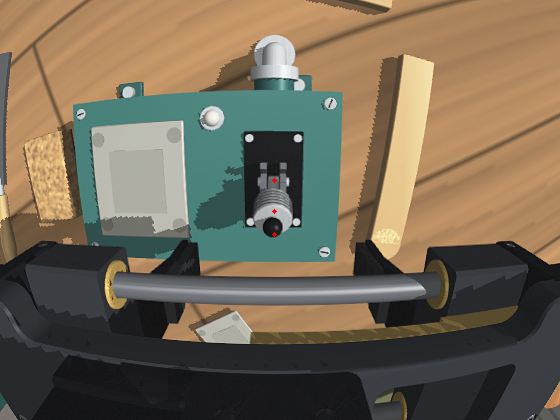

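The predicted dots lie on the pivot, collar and ball, and the lever is OFF. Now I descend and close on the collar.

```bash
python3 -m pendant '[{"tx":3.5,"ty":-2.4,"tz":20,"ax":0,"ay":0,"az":0},{"tx":3.5,"ty":-2.4,"tz":50,"ax":0,"ay":0,"az":0},{"tx":3.5,"ty":-2.4,"tz":75,"ax":0,"ay":0,"az":0},{"tx":3.5,"ty":-2.4,"tz":90,"ax":0,"ay":0,"az":0},{"tx":3.5,"ty":-2.4,"tz":98,"ax":0,"ay":0,"az":0},{"tx":3.5,"ty":-2.4,"tz":100,"ax":0,"ay":0,"az":0},{"tx":3.5,"ty":-2.4,"tz":100,"ax":0,"ay":0,"az":0},{"tx":3.5,"ty":-2.4,"tz":100,"ax":0,"ay":0,"az":0}]' 
python3 -m pendant '[{"tx":0,"ty":0,"tz":0,"ax":0,"ay":0,"az":0},{"tx":0,"ty":0,"tz":0,"ax":0,"ay":0,"az":0},{"tx":0,"ty":0,"tz":0,"ax":0,"ay":0,"az":0},{"tx":0,"ty":0,"tz":0,"ax":0,"ay":0,"az":0},{"tx":0,"ty":0,"tz":0,"ax":0,"ay":0,"az":0},{"tx":0,"ty":0,"tz":0,"ax":0,"ay":0,"az":0},{"tx":0,"ty":0,"tz":0,"ax":0,"ay":0,"az":0},{"tx":0,"ty":0,"tz":0,"ax":0,"ay":0,"az":0}]' 0 40
```

```text
time_s: 17.05
tool_pos: [498.2, 27.2, 100.1]
tool_rot: [0.978, -0.21, 0.001, -0.0]
contact_force: [-0.2, 0.4, 0.2]
grip_width: 87.2
time_s: 17.85
tool_pos: [497.2, 27.1, 99.0]
tool_rot: [0.978, -0.21, -0.0, 0.0]
contact_force: [0.5, 0.5, -0.2]
grip_width: 31.4
```

```bash
python3 -m pendant '[{"tx":-0.8,"ty":0,"tz":-1.8,"ax":0,"ay":0,"az":0},{"tx":-1.6,"ty":0,"tz":-3.7,"ax":0,"ay":0,"az":0},{"tx":-2.4,"ty":0,"tz":-5.5,"ax":0,"ay":0,"az":0},{"tx":-3.3,"ty":0,"tz":-7.3,"ax":0,"ay":0,"az":0},{"tx":-4.1,"ty":0,"tz":-9.1,"ax":0,"ay":0,"az":0},{"tx":-4.5,"ty":0,"tz":-10,"ax":0,"ay":0,"az":0},{"tx":-4.5,"ty":0,"tz":-10,"ax":0,"ay":0,"az":0},{"tx":-4.5,"ty":0,"tz":-10,"ax":0,"ay":0,"az":0}]'; python3 -m pendant '[{"tx":-0.4,"ty":0,"tz":-0.9,"ax":0,"ay":0,"az":0},{"tx":-0.8,"ty":0,"tz":-1.8,"ax":0,"ay":0,"az":0},{"tx":-0.8,"ty":0,"tz":-1.8,"ax":0,"ay":0,"az":0}]'
python3 -c "
from h import *
go([497,27.1,98.4],1.149)"
```

```text
time_s: 18.65
tool_pos: [493.3, 29.2, 109.0]
tool_rot: [0.978, -0.21, 0.0, -0.0]
contact_force: [4.9, 1.9, -6.6]
grip_width: 28.8
time_s: 18.95
tool_pos: [493.0, 29.3, 109.4]
tool_rot: [0.978, -0.211, 0.001, -0.001]
contact_force: [10.8, 1.8, -18.7]
grip_width: 28.9
t [ 4.5  0.3 11. ] rv [-0.002 -0.001 -0.002] F [ 10.8   1.8 -18.7] pos [493.   29.3 109.4] t 18.95
```

The collar is at its upper stop: about 11 mm of travel, and the force is rising firmly. Now I swing along the arc.

```bash
python3 -m pendant '[{"tx":3.7,"ty":0,"tz":-1.1,"ax":0,"ay":0,"az":0},{"tx":7.3,"ty":0,"tz":-2.3,"ax":0,"ay":0,"az":0},{"tx":11.6,"ty":0,"tz":-3.3,"ax":0,"ay":0,"az":0},{"tx":17,"ty":0,"tz":-4.1,"ax":0,"ay":0,"az":0},{"tx":22.4,"ty":0,"tz":-4.4,"ax":0,"ay":0,"az":0},{"tx":22.4,"ty":0,"tz":-4.4,"ax":0,"ay":0,"az":0}]'
python3 -c "
from h import *
go([512.6,20.1,113],1.149)"
```

```text
time_s: 19.55
tool_pos: [509.5, 21.9, 113.4]
tool_rot: [0.978, -0.21, -0.004, -0.0]
contact_force: [-1.7, 4.1, -7.9]
grip_width: 29.0
t [3.5 0.4 0.4] rv [ 0.001  0.009 -0.002] F [-1.7  4.1 -7.9] pos [509.5  21.9 113.4] t 19.55
```

```bash
python3 -m pendant '[{"tx":5.4,"ty":0,"tz":0.3,"ax":0,"ay":0,"az":0},{"tx":10.8,"ty":0,"tz":1.1,"ax":0,"ay":0,"az":0},{"tx":15.1,"ty":0,"tz":2.1,"ax":0,"ay":0,"az":0},{"tx":18.7,"ty":0,"tz":3.3,"ax":0,"ay":0,"az":0},{"tx":22.2,"ty":0,"tz":4.7,"ax":0,"ay":0,"az":0},{"tx":23.2,"ty":0,"tz":5.2,"ax":0,"ay":0,"az":0},{"tx":23.2,"ty":0,"tz":5.2,"ax":0,"ay":0,"az":0}]'
python3 -c "
from h import *
go([512.6,20.1,98.4],1.149)"
```

```text
time_s: 20.25
tool_pos: [531.0, 12.2, 109.5]
tool_rot: [0.978, -0.21, -0.004, -0.0]
contact_force: [-2.9, 4.0, -0.3]
grip_width: 28.9
t [-19.9   0.3  11.2] rv [ 0.002  0.007 -0.002] F [-2.9  4.  -0.3] pos [531.   12.2 109.5] t 20.25
```

```bash
python3 -m pendant '[{"tx":1,"ty":0,"tz":0.2,"ax":0,"ay":0,"az":0},{"tx":2,"ty":0,"tz":0.2,"ax":0,"ay":0,"az":0},{"tx":2,"ty":0,"tz":0.2,"ax":0,"ay":0,"az":0},{"tx":2,"ty":0,"tz":0.2,"ax":0,"ay":0,"az":0}]'
python3 -c "
from h import *
go([512.6,20.1,98.4],1.149)"
```

```text
time_s: 20.65
tool_pos: [531.9, 11.8, 108.5]
tool_rot: [0.978, -0.21, -0.005, -0.0]
contact_force: [-3.3, 3.9, -4.4]
grip_width: 29.0
t [-20.9   0.3  10.3] rv [ 0.002  0.009 -0.001] F [-3.3  3.9 -4.4] pos [531.9  11.8 108.5] t 20.65
```

At the ON side: 42.7 mm of travel, against 43.2 expected. I guide the collar down along the lever into the notch.

```bash
python3 -m pendant '[{"tx":-0.8,"ty":0,"tz":2,"ax":0,"ay":0,"az":0},{"tx":-1.6,"ty":0,"tz":4,"ax":0,"ay":0,"az":0},{"tx":-2.4,"ty":0,"tz":6,"ax":0,"ay":0,"az":0},{"tx":-3.3,"ty":0,"tz":8,"ax":0,"ay":0,"az":0},{"tx":-4.1,"ty":0,"tz":9.5,"ax":0,"ay":0,"az":0},{"tx":-4.5,"ty":0,"tz":10.5,"ax":0,"ay":0,"az":0},{"tx":-4.5,"ty":0,"tz":10.5,"ax":0,"ay":0,"az":0},{"tx":-4.5,"ty":0,"tz":10.5,"ax":0,"ay":0,"az":0}]'
python3 -c "
from h import *
go([512.6,20.1,98.4],1.149)"
```

```text
time_s: 21.45
tool_pos: [531.4, 12.0, 100.3]
tool_rot: [0.978, -0.21, -0.0, 0.0]
contact_force: [-3.5, 3.3, 5.6]
grip_width: 29.0
t [-20.5   0.4   1.9] rv [ 0.     0.001 -0.002] F [-3.5  3.3  5.6] pos [531.4  12.  100.3] t 21.45
```

```bash
python3 -m pendant '[{"tx":-2,"ty":0,"tz":0,"ax":0,"ay":0,"az":0},{"tx":-2,"ty":0,"tz":0,"ax":0,"ay":0,"az":0},{"tx":-2,"ty":0,"tz":0,"ax":0,"ay":0,"az":0}]'
python3 -c "
from h import *
go([512.6,20.1,98.4],1.149)"
python3 -m pendant '[{"tx":-2,"ty":0,"tz":0,"ax":0,"ay":0,"az":0},{"tx":-2,"ty":0,"tz":0,"ax":0,"ay":0,"az":0},{"tx":-2,"ty":0,"tz":0,"ax":0,"ay":0,"az":0},{"tx":-2,"ty":0,"tz":0,"ax":0,"ay":0,"az":0},{"tx":-2,"ty":0,"tz":0,"ax":0,"ay":0,"az":0},{"tx":-2,"ty":0,"tz":-5,"ax":0,"ay":0,"az":0},{"tx":-2,"ty":0,"tz":-40,"ax":0,"ay":0,"az":0},{"tx":-2,"ty":0,"tz":-80,"ax":0,"ay":0,"az":0},{"tx":-40,"ty":0,"tz":-110,"ax":0,"ay":0,"az":0},{"tx":-70,"ty":0,"tz":-110,"ax":0,"ay":0,"az":0},{"tx":-70,"ty":0,"tz":-110,"ax":0,"ay":0,"az":0},{"tx":-70,"ty":0,"tz":-110,"ax":0,"ay":0,"az":0}]' 1
python3 - <<'E'
from h import *
c=optics.camera("wrist"); im=c["color"].copy(); go([530,12.2,98.4],1.149)
E=np.linalg.inv(c["extrinsics"])
for x,z in ((0,79),(17.1,117.4),(24.5,133.8)):
    p=[512.6+.912*x,20.1-.41*x,z]
    q=E@np.r_[p,1]; n=np.hypot(q[0],q[1]); th=np.arctan2(n,q[2]); u=c["cx"]+c["fx"]*th*q[0]/n; v=c["cy"]+c["fx"]*th*q[1]/n
    print(round(u),round(v)); cv2.circle(im,(int(round(u)),int(round(v))),1,(0,0,255),-1)
s=optics.camera("side")["color"]; np.save("s.npy",s)
a=cv2.resize(im[40:240,160:400],None,fx=2.2,fy=2.2,interpolation=2); b=cv2.resize(s[160:260,230:350],None,fx=4.4*.6,fy=4.4,interpolation=2)
b=cv2.resize(s[165:245,255:345],(270,240),interpolation=2); b=cv2.copyMakeBorder(b,0,a.shape[0]-240,0,0,0)
cv2.imwrite("pics/on.png",np.hstack([a,b])); print(a.shape)
E
```

```text
time_s: 21.75
tool_pos: [531.0, 12.2, 100.5]
tool_rot: [0.978, -0.211, 0.001, 0.0]
contact_force: [-0.5, 2.5, 5.3]
grip_width: 29.0
t [-20.    0.4   2.1] rv [-0.    -0.002 -0.003] F [-0.5  2.5  5.3] pos [531.   12.2 100.5] t 21.75
time_s: 22.95
tool_pos: [466.2, 41.0, 209.9]
tool_rot: [0.978, -0.21, 0.001, 0.001]
contact_force: [1.0, -0.2, 0.3]
grip_width: 86.8
t [ 69.5  -0.3 111.2] rv [ 0.001 -0.001 -0.003] F [ 0.  -0.5 -0.4] pos [466.4  40.7 209.5] t 23.0
277 145
277 128
277 118
(440, 528, 3)
```

View pics/on.png

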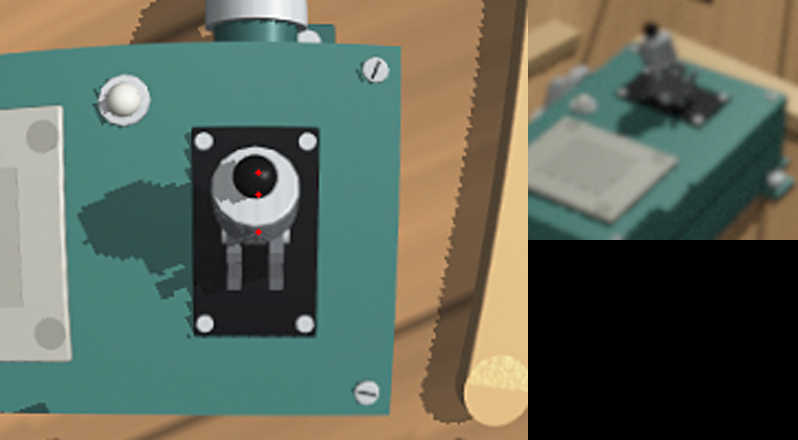

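The lever is at ON and the ball coincides with its predicted dot. This end-on view cannot show the collar height, so I take one oblique look.

```bash
python3 -m pendant '[{"tx":20,"ty":40,"tz":0,"ax":0,"ay":0,"az":0},{"tx":40,"ty":80,"tz":0,"ax":0,"ay":0,"az":0},{"tx":50,"ty":130,"tz":20,"ax":0,"ay":0,"az":0},{"tx":50,"ty":130,"tz":60,"ax":0,"ay":0,"az":0},{"tx":50,"ty":130,"tz":60,"ax":0,"ay":0,"az":0},{"tx":50,"ty":130,"tz":60,"ax":0,"ay":0,"az":0},{"tx":50,"ty":130,"tz":60,"ax":0,"ay":0,"az":0}]'
python3 - <<'E'
from h import *
c=optics.camera("wrist"); im=c["color"].copy()
E=np.linalg.inv(c["extrinsics"]); S=4; P=[]
for rr in (31,53,62,67.5):
    x=rr*np.sin(.42); p=[512.6+.912*x,20.1-.41*x,79+rr*np.cos(.42)]
    q=E@np.r_[p,1]; n=np.hypot(q[0],q[1]); th=np.arctan2(n,q[2]); P.append((c["cx"]+c["fx"]*th*q[0]/n,c["cy"]+c["fx"]*th*q[1]/n))
u0,v0=max(0,int(P[1][0])-65),max(0,int(P[1][1])-60)
cr=cv2.resize(im[v0:v0+120,u0:u0+130],None,fx=S,fy=S,interpolation=2)
for (u,v),col in zip(P,((0,0,255),(0,255,0),(255,0,255),(0,255,255))):
    q=(int((u-u0+.5)*S),int((v-v0+.5)*S)); print(round(u),round(v),q); cv2.circle(cr,q,3,col,-1)
cv2.imwrite("pics/ob.png",cr)
E
```

```text
time_s: 23.75
tool_pos: [459.8, -96.9, 150.9]
tool_rot: [0.978, -0.21, 0.001, -0.0]
contact_force: [-0.3, -0.6, 0.3]
grip_width: 86.9
102 213 (327, 262)
87 209 (264, 245)
80 207 (236, 237)
75 206 (217, 232)
```

View pics/ob.png

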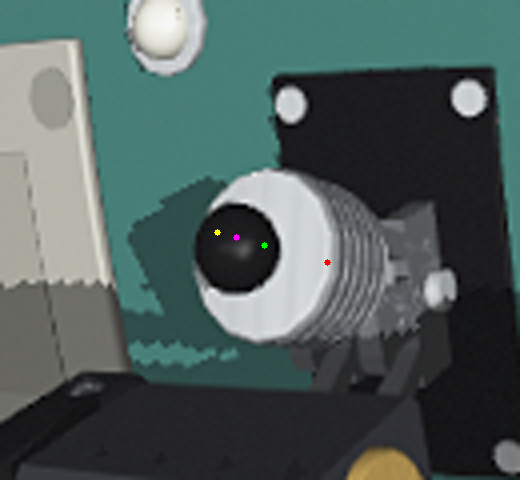

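The collar's top rim is centred at crop (268,256), right by the green "down" dot at (264,245). A collar resting on the gate would be near (236,237). So it is in the notch. I back off upwards, check cover and bystanders from above, and hand in.

```bash
python3 -m pendant '[{"tx":0,"ty":0,"tz":-40,"ax":0,"ay":0,"az":0},{"tx":0,"ty":0,"tz":-80,"ax":0,"ay":0,"az":0},{"tx":0,"ty":50,"tz":-80,"ax":0,"ay":0,"az":0},{"tx":0,"ty":80,"tz":-80,"ax":0,"ay":0,"az":0},{"tx":0,"ty":80,"tz":-80,"ax":0,"ay":0,"az":0},{"tx":0,"ty":80,"tz":-80,"ax":0,"ay":0,"az":0}]'
python3 - <<'E'
from h import *
c=optics.camera("top"); cv2.imwrite("pics/end.png",c["color"])
E
```

```text
time_s: 24.4
tool_pos: [426.1, -170.5, 230.7]
tool_rot: [0.978, -0.211, 0.001, 0.0]
contact_force: [0.4, 0.8, -0.2]
grip_width: 86.8
```

View pics/end.png

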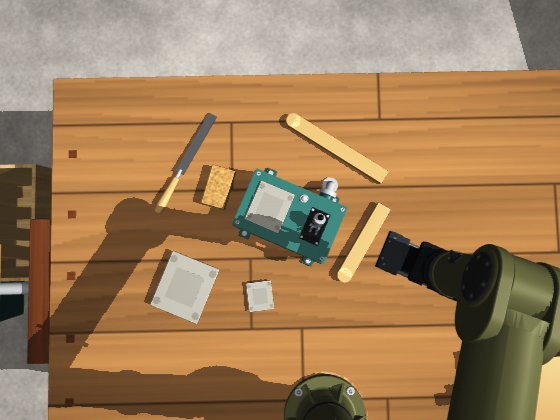

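The top view shows the rasp, block and both slats where they were, the cover seated at (268,205), the lever over towards the conduit at (319,218), and the hand clear.

```bash
python3 -c "
from plant import r
print(r.close_job())"
```

```text
the job is handed in; nothing more can be done
None
```

The cover is pressed home at all four corners, and the lever is thrown to ON with the collar down in its notch. I handed the job in at about 24.5 s of robot time; it reports no verdict.

- **Cover:** I pressed corners 1 and 4 with closed fingertips. Corners 2 and 3 were already down when I reached them, so I only confirmed them, and I then re-pressed corner 1. At full press all four stopped at about 80.8–80.9 mm under 12–17 N. The highest press I read was about 19 N.
- **Lever:** I lifted the collar about 11 mm to its stop, swung the lever over to the conduit side, guided the collar down and let go. The pull at the upper stop reached about 22 N, above the 15 N suggested, but it did no visible harm.
- **Last checks:** In the oblique close-up the ball and the collar's top rim sit where ON with the collar down predicts, within about 3 px (roughly 3 mm). A collar resting on the gate would have been about 8 px off. The last top view showed the tools and wood unmoved and the hand clear.
- **One disagreement:** While I guided the collar down, the hand stopped about 2 mm too high and 3 mm too far over. I took this as the pads slipping on the collar, and the close-up after release agreed.
- **Early slip:** My first move command was refused because its rows lacked keys, so nothing moved and no harm was done.

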